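# Put the lock job's parts in their fitted holders

### The arm

A 7-joint arm with a two-finger parallel gripper is mounted at the origin on a cart in front of the work surface, level with it; the furniture and walls round the work are solid. World frame = base frame: x ahead of the robot, y to its left, z up, the work surface at z = 0. Lengths are in m, angles in degrees, forces in N, time in s.
With the tool pointing down it reaches from about 0.375 to 0.925 m from the base axis. Payload 3.1 kg.
Tool frame: the origin (TCP) lies midway between the tips of the shut fingers; the grasp point (between the pads) lies env.hold_point_z behind it (env.hold_point_z is the distance from the TCP to the grasp point, in m); z points along the fingers, y is the direction in which the jaws open and shut (so a half turn about z gives the same grasp; the last joint's range is limited). The gripper opens to 85 mm and grips with 20 to 120 N. Pads are 22 mm wide; open, the fingers measure 114 mm over their backs; the gripper's body (76 mm by 85 mm) begins 54 mm behind the grasp point. The pads swing forward as they close: fully open they stand 13 mm farther back than shut.
Start: joints at [-72.067, 21.939, 2.515, 91.553, -1.026, 66.532, -2.859], TCP at [0.26, 0.596, 0.231] pointing down, gripper open.
Joint ranges: [-149.38, 149.38], [-23.57, 123.04], [-84.95, 90], [0, 143.3], [-89.99, 269.99], [3.08, 112.72], [-163.45, 163.45]. Speed limits (degrees/s): [159.86, 159.86, 180, 180, 180, 180, 180].

### API

Orientations are given as [roll, pitch, yaw] about the fixed x, y, z axes, in that order (R = Rz(yaw) Ry(pitch) Rx(roll)).
In Python, from plant import status, optics, order, boxes_of, masks_of, landmark_of, env gives the robot as it stands.
- The arm moves only by the tool arm_command, never from a script. Its arguments are lists of equal length, an entry for each row: "travel": the shift along the tool's x, y, z in mm, a list of three; "rotation": the turn, a rotation vector about the tool's x, y, z in degrees, a list of three; "gripper": the gripper command: -1 is fully open, 1 is shut, values between are in proportion. A call has 1 to 12 rows; each row is the pose to reach, as a shift and turn from the pose measured when the call began, along the tool's axes at that moment; what a row does not reach only later rows make up. A row lasts 1/8 s, in which the tool goes at most 62.5 mm and 10.7 degrees, less where a joint would pass 70% of its speed; a pose out of reach is approached as far as the arm can. A call with a gripper value outside its range is refused whole. The fingers move at their own pace and stop on an object; the grip force is fixed at half the most. Time passes only in rows, so rows that repeat a pose let the fingers close. It gives the time, the measured TCP pose, the force and the opening at its end, in the units of the state.
- status.observe(): the state, without advancing time (a new reading comes with each control period).
- optics.snapshot(name): name is "scene" or "top" or "wrist"; returns a dict with "color" (400x640x3 uint8, red, green, blue), "fx", "fy", "cx", "cy" (pixels), "R" (3x3) and "t" (3): a world point X has camera coordinates R X + t; the wrist camera has in their place "tool_from_camera" (4x4, takes a point from camera to tool coordinates, whose origin is the TCP and whose axes are the flange's). Camera axes: x right, y down, z forward; pixel columns grow to the right and rows downward; lengths in m; the calibration is good to about 2 mm. The wrist camera is an equidistant fisheye: a pixel r from the principal point sees the ray r / f radians off the axis. A picture is of the moment at which its call begins: read the wrist's pose just before it. There is no depth.
- order.sign_off(): hands the job in, once; it reports no verdict.
Trained networks look in a picture, given as the dict that the camera call returned (one of the last four; its "shot" number tells which), for a name from the list of things; names that differ only in an ending like _2 or _b are one class to them, and where a whole thing is asked for, a point or a joint stands for the part that bears it (a point fixed in the world has none). Each returns a list of dicts, best first, with "conf" (0 to 1); they miss things now and then, are a little off and sometimes report something else, mostly with a low value. They report only what shows in the picture. A call takes as long as a camera call.
- boxes_of(picture, target): "bbox" ([centre column, centre row, width, height] in pixels, round what is visible of it).
- masks_of(picture, target): "mask" (400x640 bool, what is visible of it) and "bbox" ([centre column, centre row, width, height] in pixels, round what is visible of it).
- landmark_of(picture, target): "at" ([column, row] in pixels: a listed point, or the origin of a listed thing).
The state is a dict: "time_s": time; "joints": joint angles; "qd": joint speeds; "joint_efforts": joint torques, N m; "tool_pos": TCP position; "orientation": TCP orientation; "force": force on the tool from outside, world axes, zero at the start; "ft_torque": the same for the moment, N m; "finger_gap": finger opening in m.
Only numpy, scipy, OpenCV 4.12 (cv2) and the standard library are available. Lean on these libraries where they do the work, as an engineer would, in place of code of your own. Each camera call takes 0.05 s, during which the arm holds its last target. There are 200 camera calls.

### The job

The lock job on this bench is finished; put the four loose things back in the holders made for them: the door knob in the wide round recess, the eye loupe in the small round recess, the lock cylinder in the oblong recess and the roll of tape over the spindle. Each must sit fully down in its holder, upright as it stands now, and be let go; leave the padlock lying among them and the tin tray where they are.

Things in the scene. Friction and masses are not known exactly. Their poses are not given: they have to be found in the camera images.
- door_knob: Pale nickel door knob standing upright on its round base plate, faceted head on top; 54 mm across, 58 mm tall, 0.24 kg. Grasp it from above round its widest part, with the grip centred about 38 mm above its underside (52 mm wide there). Round about its own z. Origin: centre of its underside; z up.
- loupe: Small black eye loupe, a waisted round cup standing on its rim; 36 mm across, 34 mm tall, 0.03 kg. Grasp it round its sides from above. Round about its own z. Origin: centre of its underside; z up.
- lock_cylinder: Pale silver-coloured double profile lock cylinder lying flat on its side: 33 mm (its x) by 63 mm (its y, the long way), 17 mm tall, 0.2 kg. Grasp it from above across the 33 mm, at its middle; the thick round barrels run along its +x edge, the thinner fins along its -x edge, the two end blocks joined by a lower, narrower bridge in the middle 12 mm. Origin: centre of its underside; z up.
- tape_roll: Roll of black tape lying flat: ring 58 mm across, 18 mm tall, with a hole of about 36 mm, 0.06 kg. Grasp it from above across the outside (58 mm). Round about its own z. Origin: centre of its underside; z up.
- holder_wide_round: Pale wooden board 88 x 88 mm, 10 mm high, with a round recess 70 mm across and 5 mm deep in its middle (recess floor, lined with thin grey felt, 5 mm above the bench). Fixed to the bench, somewhere on its free top. Origin: centre of its underside, on the bench; z up.
- holder_small_round: Pale wooden board 70 x 70 mm, 10 mm high, with a round recess 52 mm across and 5 mm deep in its middle (recess floor, lined with thin grey felt, 5 mm above the bench). Fixed to the bench, somewhere on its free top. Origin: centre of its underside, on the bench; z up.
- holder_oblong: Pale wooden board 67 mm (its x) by 97 mm (its y), 10 mm high, with an oblong recess 49 mm (x) by 79 mm (y) and 5 mm deep in its middle (recess floor, lined with thin grey felt, 5 mm above the bench). The long side of what lies in it runs along its y, either way round. Fixed to the bench, somewhere on its free top. Origin: centre of its underside, on the bench; z up.
- holder_spindle: Round pale wooden disc 76 mm across and 8 mm high with an upright steel pin in its middle, 16 mm thick, tapered at the tip, which is 30 mm above the bench. The roll lies flat on the disc with the pin through its hole. Fixed to the bench, somewhere on its free top. Origin: centre of its underside, on the bench; z up.
- padlock: Bystander: grey laminated padlock lying flat on the bench near the front edge, 67 (x) x 44 (y) x 17 mm; not to be disturbed. Origin: centre of its underside.
- tin_tray: Bystander: small rusty open tin tray 60 (x) x 90 (y) x 20 mm, lying before the vice; not to be disturbed. Origin: centre of its underside. Keep hand and arm clear of the fixed things behind and beside the work: the vice with its bar handle (180 mm high; x over 0.49, y -0.15 to 0.02 m), a mirror hanging over it (from x 0.6 m on, lower edge 0.34 m up) and the key machine at the right (y below -0.39 m, 0.2 m high); carry things from one side to the other in front of the vice.

How it is judged:
By the outcome, as a careful person would: the job done as asked, in the order asked, and still so for the second after the job is handed in, with the robot touching nothing.
It also fails if it takes over 125 s, if anything falls off the work surface, if the arm or the gripper's body presses on something with over 40 N, if the wrist force passes 120 N, or if a joint passes its speed limit or range.

## Working session

There is one attempt and no reset: what is moved stays moved. The work goes in short steps, Python scripts to look and compute and a tool call to move; the robot and the scene stay as the last step left them, time stands still between calls to the robot, and variables do not carry over. Pictures are saved under pics/ and viewed, about 12 in all and at most 16, crops included, and the job is handed in when it is done.

Besides the shell and the picture viewer there is one more tool, called after "Request:" in YAML: its name, and indented under it one key for each argument. arm_command: Moves the arm, as the interface text tells. Its arguments: {"type":"object","properties":{"travel":{"type":"array","items":{"type":"array","items":{"type":"number"}}},"rotation":{"type":"array","items":{"type":"array","items":{"type":"number"}}},"gripper":{"type":"array","items":{"type":"number"}}},"required":["travel","rotation","gripper"]}

```bash
ls; mkdir -p pics; cat > h.py <<'E'
import numpy as np, cv2
from plant import status, optics, order, boxes_of, masks_of, landmark_of, env
from scipy.spatial.transform import Rotation as Ro
N=['door_knob','loupe','lock_cylinder','tape_roll','holder_wide_round','holder_small_round','holder_oblong','holder_spindle','padlock','tin_tray']
def save(p,n): cv2.imwrite('pics/'+n,p['color'][:,:,::-1])
def ray(p,uv,z):
    d=np.array([(uv[0]-p['cx'])/p['fx'],(uv[1]-p['cy'])/p['fy'],1.])
    R=np.array(p['R']);t=np.array(p['t']); o=-R.T@t; w=R.T@d
    return o+w*(z-o[2])/w[2]
E
python3 - <<'E'
from h import *
s=status.observe(); print({k:np.round(s[k],3) for k in ('time_s','tool_pos','orientation','finger_gap','force')}, env.hold_point_z)
for c in ('top','scene'):
    p=optics.snapshot(c); save(p,c+'0.png')
    for n in N:
        l=landmark_of(p,n)[:2]; b=boxes_of(p,n)[:2]
        print(c,n,[(round(x['conf'],2),np.round(x['at']),np.round(ray(p,x['at'],0),3)[:2]) for x in l],[(round(x['conf'],2),np.round(x['bbox'])) for x in b])
E
```

```text
pics
{'time_s': np.float64(0.0), 'tool_pos': array([0.259, 0.595, 0.23 ]), 'orientation': array([-1.79850e+02,  9.00000e-03,  1.56465e+02]), 'finger_gap': np.float64(0.086), 'force': array([-0.077, -0.153, -0.928])} 0.0187
top door_knob [(0.88, array([250., 224.]), array([0.389, 0.192]))] [(0.98, array([250., 223.,  26.,  21.]))]
top loupe [(0.5, array([432., 218.]), array([ 0.405, -0.274]))] [(0.44, array([432., 220.,  17.,  12.]))]
top lock_cylinder [(0.86, array([293., 177.]), array([0.511, 0.084]))] [(0.56, array([290., 175.,  24.,  18.]))]
top tape_roll [(0.7, array([392., 203.]), array([ 0.444, -0.169]))] [(0.71, array([392., 202.,  26.,  22.]))]
top holder_wide_round [(0.9, array([244., 166.]), array([0.538, 0.211]))] [(0.62, array([243., 170.,  43.,  37.]))]
top holder_small_round [(0.74, array([198., 224.]), array([0.39 , 0.321])), (0.33, array([419., 163.]), array([ 0.55 , -0.244]))] [(0.64, array([196., 222.,  38.,  37.]))]
top holder_oblong [(0.58, array([418., 164.]), array([ 0.546, -0.24 ]))] [(0.85, array([418., 165.,  38.,  29.]))]
top holder_spindle [(0.93, array([19
[... 1076 characters left out ...]
all_round [(0.9, array([222., 164.]), array([0.389, 0.324])), (0.68, array([264., 139.]), array([0.551, 0.336]))] [(0.94, array([222., 163.,  32.,  21.]))]
scene holder_oblong [(0.83, array([400., 260.]), array([ 0.536, -0.238])), (0.45, array([371., 306.]), array([ 0.4  , -0.278]))] [(0.66, array([401., 259.,  47.,  41.])), (0.6, array([351., 259.,  26.,  22.]))]
scene holder_spindle [(0.73, array([262., 140.]), array([0.542, 0.335]))] [(0.88, array([263., 139.,  24.,  18.]))]
scene padlock [(0.8, array([278., 213.]), array([0.402, 0.067]))] [(0.63, array([275., 215.,  23.,  24.]))]
scene tin_tray [(0.56, array([262., 139.]), array([0.543, 0.338]))] [(0.98, array([305., 228.,  41.,  38.]))]
```

```bash
python3 - <<'E'
import cv2
i=cv2.imread('pics/top0.png')[120:260,150:480]; cv2.imwrite('pics/t0c.png',cv2.resize(i,None,fx=2.4,fy=2.4,interpolation=2))
E
```

```text
(no output)
```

View pics/t0c.png

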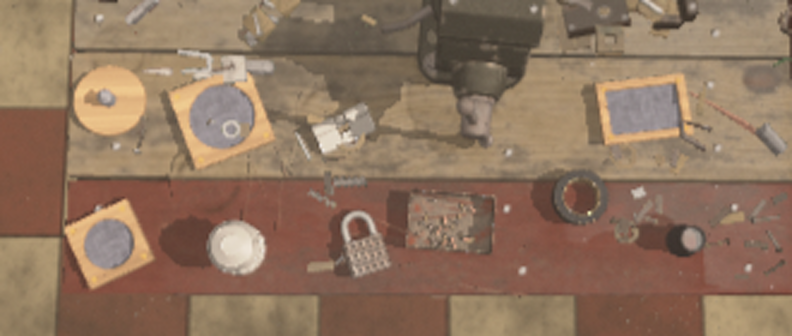

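The top view (crop scale 2.4, offset 150,120) agrees with the networks. The knob is at about (249,223), the loupe at (436,220), the cylinder at (293,174) and the tape at (392,202). The spindle holder is at (195,162), with the wide recess at (242,168), the small recess at (196,222) and the oblong at (418,165).

```bash
cat >> h.py <<'E'
def st():
    s=status.observe(); return s,np.array(s['tool_pos']),Ro.from_euler('xyz',s['orientation'],degrees=True)
def plan(*wps):
    s,p,R=st(); print('t',round(s['time_s'],2),'tcp',np.round(p,4),np.round(s['orientation'],1),'gap',round(s['finger_gap'],4),'J',np.round(s['joints']))
    for w in wps:
        yaw=w[3] if len(w)>3 else s['orientation'][2]
        T=Ro.from_euler('xyz',[180,0,yaw],degrees=True)
        print(w,'travel',np.round(1000*R.inv().apply(np.array(w[:3])-p),1),'rot',np.round((R.inv()*T).as_rotvec(degrees=True),1))
def wray(p,uv,z,pos,R):
    a=np.array([uv[0]-p['cx'],uv[1]-p['cy']]);r=np.hypot(*a);th=r/p['fx'];a=a/max(r,1e-9)
    d=np.array([a[0]*np.sin(th),a[1]*np.sin(th),np.cos(th)]);M=np.array(p['tool_from_camera'])
    o=pos+R.apply(M[:3,3]);w=R.apply(M[:3,:3]@d); return o+w*(z-o[2])/w[2]
def look(names,zs=None,fn=None):
    s,pos,R=st();p=optics.snapshot('wrist')
    if fn: save(p,fn)
    for i,n in enumerate(names):
        z=zs[i] if zs else 0
        for x in landmark_of(p,n)[:2]: print(n,'LM',round(x['conf'],2),np.round(x['at']),np.round(wray(p,x['at'],z,pos,R)[:2],4))
        for x in masks_of(p,n)[:1]:
            m=x['mask'];c=max(cv2.findContours(m.astype(np.uint8),0,1)[0],key=cv2.contourArea)
            W=np.array([wray(p,q[0],z,pos,R)[:2] for q in c],np.float32)
            r=cv2.minAreaRect(W*1000); print('   mask',round(x['conf'],2),np.round(x['bbox']),'rect mm',np.round(r[0],1),np.round(r[1],1),round(r[2],1))
    return p
E
python3 -c "
from h import *
plan((.389,.192,.2))"
```

```text
t 2.1 tcp [0.2596 0.5959 0.2313] [-180.    -0.   156.5] gap 0.0851 J [-72.  22.   3.  92.  -1.  67.  -3.]
(0.389, 0.192, 0.2) travel [-280.  -318.7   31.3] rot [-0. -0.  0.]
```

Request:
arm_command:
  travel:
    - [-280,-319,31]
    - [-280,-319,31]
    - [-280,-319,31]
    - [-280,-319,31]
    - [-280,-319,31]
    - [-280,-319,31]
    - [-280,-319,31]
    - [-280,-319,31]
    - [-280,-319,31]
    - [-280,-319,31]
  rotation:
    - [0,0,0]
    - [0,0,0]
    - [0,0,0]
    - [0,0,0]
    - [0,0,0]
    - [0,0,0]
    - [0,0,0]
    - [0,0,0]
    - [0,0,0]
    - [0,0,0]
  gripper: [-1,-1,-1,-1,-1,-1,-1,-1,-1,-1]

```text
time_s: 3.35
tool_pos: [0.3886, 0.1933, 0.2005]
orientation: [180.0, 0.0, 156.6]
force: [0.4, -0.5, -0.5]
finger_gap: 0.0857
```

```bash
python3 - <<'E'
from h import *
plan()
look(['door_knob','holder_wide_round','holder_small_round','holder_spindle','lock_cylinder','padlock'],[0,.01,.01,.008,0.008,0],'w1.png')
E
```

```text
t 3.35 tcp [0.3886 0.1933 0.2005] [180.    0.  156.6] gap 0.0857 J [-49.  -1.  17. 122.   0.  58.  35.]
door_knob LM 0.79 [322. 172.] [0.3879 0.1993]
   mask 0.63 [319. 179.  52.  59.] rect mm [395.  191.6] [60.  68.5] 66.6
holder_wide_round LM 0.96 [374. 265.] [0.5201 0.214 ]
   mask 0.97 [372. 264.  91.  80.] rect mm [525.9 216.5] [93.1 90. ] 21.1
holder_small_round LM 0.86 [424. 134.] [0.3903 0.323 ]
   mask 0.61 [427. 134.  84.  88.] rect mm [392.  328.5] [73.7 72.9] 25.3
holder_spindle LM 0.7 [463. 242.] [0.5421 0.3337]
   mask 0.88 [464. 243.  52.  49.] rect mm [543.5 334.5] [75.5 75.6] 74.2
lock_cylinder LM 0.95 [286. 289.] [0.5099 0.096 ]
   mask 0.56 [284. 294.  40.  44.] rect mm [517.   86.7] [35.3 72.3] 25.3
padlock LM 0.67 [222. 217.] [0.3908 0.0658]
   mask 0.65 [220. 218.  56.  52.] rect mm [398.6  62.1] [67.1 48.5] 17.7
```

View pics/w1.png

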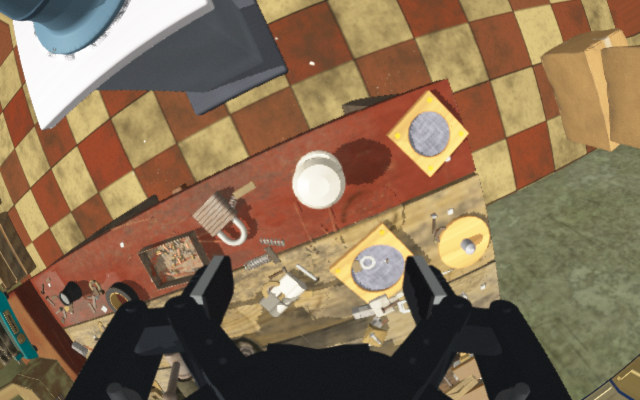

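The wrist view shows the knob at about (319,181) with nothing close to it. The wide holder is at (378,265), the cylinder at (288,290), the small holder at (430,134) and the spindle at (466,243).

```bash
python3 - <<'E'
from h import *
look(['door_knob'],[.035])
plan((.390,.195,.10),(.390,.195,.016))
E
```

```text
door_knob LM 0.62 [321. 172.] [0.3805 0.1992]
   mask 0.77 [322. 180.  52.  60.] rect mm [387.9 196.4] [53.7 61. ] 49.1
t 4.15 tcp [0.3889 0.1916 0.2003] [-180.    -0.   156.5] gap 0.0855 J [-49.  -1.  17. 122.   0.  58.  35.]
(0.39, 0.195, 0.1) travel [  0.3   3.5 100.3] rot [-0. -0.  0.]
(0.39, 0.195, 0.016) travel [  0.3   3.5 184.3] rot [-0. -0.  0.]
```

Request:
arm_command:
  travel:
    - [2,4,60]
    - [2,4,110]
    - [2,4,140]
    - [2,4,165]
    - [2,4,184]
    - [2,4,184]
    - [2,4,184]
    - [2,4,184]
    - [2,4,184]
    - [2,4,184]
    - [2,4,184]
    - [2,4,184]
  rotation:
    - [0,0,0]
    - [0,0,0]
    - [0,0,0]
    - [0,0,0]
    - [0,0,0]
    - [0,0,0]
    - [0,0,0]
    - [0,0,0]
    - [0,0,0]
    - [0,0,0]
    - [0,0,0]
    - [0,0,0]
  gripper: [-1,-1,-1,-1,-1,-1,-1,1,1,1,1,1]

```text
time_s: 5.65
tool_pos: [0.3889, 0.1958, 0.0174]
orientation: [180.0, -0.0, 156.4]
force: [-1.9, -2.1, 8.1]
finger_gap: 0.0512
```

```bash
python3 - <<'E'
from h import *
plan((.39,.195,.12),(.526,.216,.12))
E
```

```text
t 5.65 tcp [0.3889 0.1958 0.0174] [180.   -0.  156.4] gap 0.0512 J [-46.  19.  15. 129.  -9.  33.  42.]
(0.39, 0.195, 0.12) travel [  -1.3   -0.3 -102.6] rot [ 0. -0. -0.]
(0.526, 0.216, 0.12) travel [-117.6   73.4 -102.6] rot [ 0. -0. -0.]
```

Request:
arm_command:
  travel:
    - [0,0,0]
    - [0,0,-50]
    - [0,0,-90]
    - [-40,25,-103]
    - [-80,50,-103]
    - [-117,73,-103]
    - [-117,73,-103]
    - [-117,73,-103]
    - [-117,73,-103]
    - [-117,73,-103]
  rotation:
    - [0,0,0]
    - [0,0,0]
    - [0,0,0]
    - [0,0,0]
    - [0,0,0]
    - [0,0,0]
    - [0,0,0]
    - [0,0,0]
    - [0,0,0]
    - [0,0,0]
  gripper: [1,1,1,1,1,1,1,1,1,1]

```text
time_s: 6.9
tool_pos: [0.5241, 0.216, 0.1202]
orientation: [-180.0, -0.1, 156.5]
force: [0.9, 1.2, -3.4]
finger_gap: 0.0511
```

```bash
python3 - <<'E'
from h import *
plan()
look(['holder_wide_round','door_knob'],[.007,.11],'w2.png')
p=optics.snapshot('scene')
for x in landmark_of(p,'holder_wide_round'): print(x,ray(p,x['at'],0))
p=optics.snapshot('top'); save(p,'t2.png')
for x in landmark_of(p,'holder_wide_round'): print(x,ray(p,x['at'],0))
E
```

```text
t 6.9 tcp [0.5241 0.216  0.1202] [-1.800e+02 -1.000e-01  1.565e+02] gap 0.0511 J [-43.  21.  20. 109.  -9.  51.  47.]
   mask 0.55 [322. 180. 141.  98.] rect mm [528.7 216.4] [90.  90.1] 21.8
   mask 0.55 [318. 269. 117. 136.] rect mm [540.4 207. ] [69.3 90.8] 84.7
{'at': [280.6, 162.7], 'conf': 0.93} [0.52377528 0.21670395 0.        ]
{'at': [239.1, 167.8], 'conf': 0.68} [0.53284222 0.22267041 0.        ]
```

View pics/w2.png

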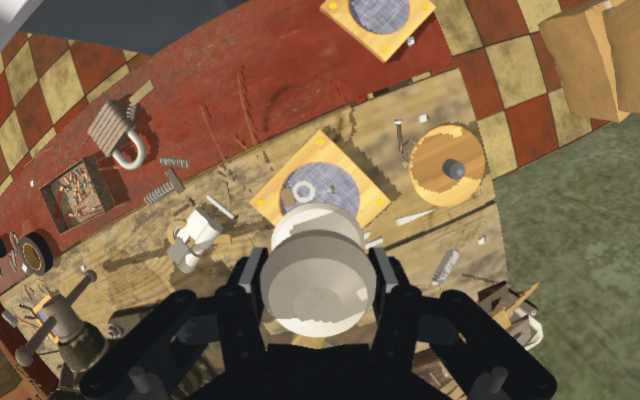

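The knob is held upright in the jaws, above the wide holder, whose board corners are at (320,130), (250,202) and (396,202). I'll lower it there.

Request:
arm_command:
  travel:
    - [-3,1,40]
    - [-3,1,70]
    - [-3,1,85]
    - [-3,1,92]
    - [-3,1,97]
    - [-3,1,97]
    - [-3,1,97]
    - [-3,1,97]
    - [-3,1,97]
    - [-3,1,97]
    - [-3,1,50]
    - [-3,1,0]
  rotation:
    - [0,0,0]
    - [0,0,0]
    - [0,0,0]
    - [0,0,0]
    - [0,0,0]
    - [0,0,0]
    - [0,0,0]
    - [0,0,0]
    - [0,0,0]
    - [0,0,0]
    - [0,0,0]
    - [0,0,0]
  gripper: [1,1,1,1,1,1,1,-1,-1,-1,-1,-1]

```text
time_s: 8.85
tool_pos: [0.5277, 0.2153, 0.1208]
orientation: [-179.9, -0.1, 156.4]
force: [0.2, 0.3, 0.4]
finger_gap: 0.0856
```

```bash
python3 - <<'E'
from h import *
p=look(['door_knob','holder_wide_round'],[.04,.01])
cv2.imwrite('pics/w3.png',p['color'][:,:,::-1][50:350,200:500])
plan((.4,.2,.2),(.402,-.275,.18))
E
```

```text
door_knob LM 0.94 [321. 197.] [0.5201 0.2216]
   mask 0.91 [321. 207.  72.  78.] rect mm [528.1 217.1] [55.2 63.5] 66.4
   mask 0.77 [321. 186. 142. 124.] rect mm [528.1 216.9] [90.1 89.9] 22.2
t 9.1 tcp [0.5283 0.2157 0.1205] [180.   -0.  156.4] gap 0.0854 J [-43.  21.  20. 109.  -9.  51.  48.]
(0.4, 0.2, 0.2) travel [111.3 -65.6 -79.5] rot [ 0. -0. -0.]
(0.402, -0.275, 0.18) travel [ -80.4 -500.2  -59.8] rot [ 0. -0. -0.]
```

View pics/w3.png

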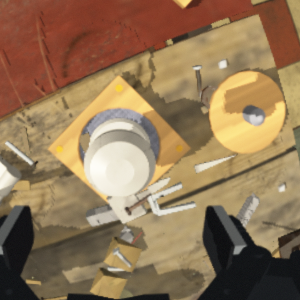

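The knob is seated in the middle of the wide recess. Next is the loupe, going round in front of the vice.

Request:
arm_command:
  travel:
    - [40,-24,-40]
    - [80,-48,-80]
    - [111,-66,-80]
    - [111,-66,-80]
    - [90,-120,-75]
    - [66,-180,-75]
    - [42,-240,-75]
    - [18,-300,-70]
    - [-8,-360,-70]
    - [-34,-410,-65]
    - [-58,-450,-60]
    - [-80,-500,-60]
  rotation:
    - [0,0,0]
    - [0,0,0]
    - [0,0,0]
    - [0,0,0]
    - [0,0,0]
    - [0,0,0]
    - [0,0,0]
    - [0,0,0]
    - [0,0,0]
    - [0,0,0]
    - [0,0,0]
    - [0,0,0]
  gripper: [-1,-1,-1,-1,-1,-1,-1,-1,-1,-1,-1,-1]

```text
time_s: 10.6
tool_pos: [0.4018, -0.2764, 0.1793]
orientation: [-179.9, -0.1, 156.5]
force: [0.6, 0.6, 0.7]
finger_gap: 0.0857
```

```bash
python3 - <<'E'
from h import *
p=look(['loupe','tape_roll','holder_oblong'],[.017,.009,.01],'w4.png')
plan((.402,-.275,.1),(.402,-.275,.004))
E
```

```text
loupe LM 0.87 [319. 178.] [ 0.3977 -0.2728]
   mask 0.76 [319. 180.  32.  38.] rect mm [ 398.  -274.7] [33.5 38.7] 66.5
tape_roll LM 0.93 [428. 174.] [ 0.4415 -0.1641]
   mask 0.66 [563.  74.  39.  54.] rect mm [394.4  67.2] [70.2 53.1] 18.2
holder_oblong LM 0.95 [391. 265.] [ 0.5293 -0.2373]
   mask 0.69 [393. 268.  91.  79.] rect mm [ 537.7 -236. ] [74.  99.9] 7.6
t 10.95 tcp [ 0.4018 -0.2732  0.1795] [ 1.800e+02 -1.000e-01  1.566e+02] gap 0.0854 J [-20.  10.  55. 118. -10.  56. 106.]
(0.402, -0.275, 0.1) travel [-1.1 -1.6 79.5] rot [ 0.  -0.1 -0. ]
(0.402, -0.275, 0.004) travel [ -1.3  -1.7 175.5] rot [ 0.  -0.1 -0. ]
```

View pics/w4.png

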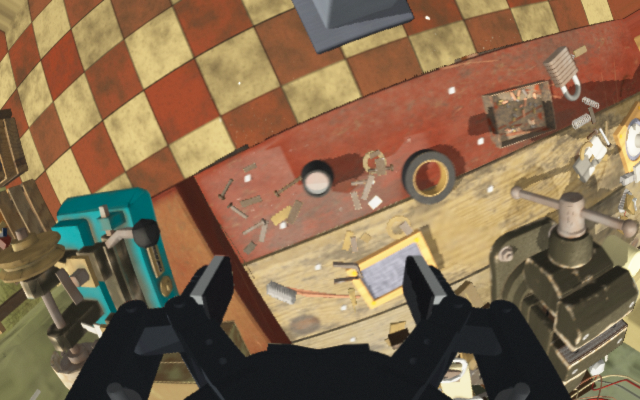

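The wrist view shows the loupe at (318,180), clear of the tape at (430,176). The oblong holder is at (394,270).

Request:
arm_command:
  travel:
    - [3,-2,60]
    - [3,-2,110]
    - [3,-2,145]
    - [3,-2,165]
    - [3,-2,175]
    - [3,-2,175]
    - [3,-2,175]
    - [3,-2,175]
    - [3,-2,175]
    - [3,-2,175]
    - [3,-2,175]
    - [3,-2,175]
  rotation:
    - [0,0,0]
    - [0,0,0]
    - [0,0,0]
    - [0,0,0]
    - [0,0,0]
    - [0,0,0]
    - [0,0,0]
    - [0,0,0]
    - [0,0,0]
    - [0,0,0]
    - [0,0,0]
    - [0,0,0]
  gripper: [-1,-1,-1,-1,-1,-1,1,1,1,1,1,1]

```text
time_s: 12.45
tool_pos: [0.3986, -0.2738, 0.0055]
orientation: [179.9, -0.1, 156.5]
force: [-1.2, 2.1, 7.0]
finger_gap: 0.0305
```

```bash
python3 - <<'E'
from h import *
plan((.4,-.275,.16),(.4,0,.18),(.392,.326,.16))
E
```

```text
t 12.45 tcp [ 0.3986 -0.2738  0.0055] [ 1.799e+02 -1.000e-01  1.565e+02] gap 0.0305 J [ -6.  30.  41. 124. -33.  37. 125.]
(0.4, -0.275, 0.16) travel [  -1.6   -0.3 -154.5] rot [ 0.1 -0.1 -0. ]
(0.4, 0, 0.18) travel [ 107.9  252.1 -173.9] rot [ 0.1 -0.1 -0. ]
(0.392, 0.326, 0.16) travel [ 245.   547.9 -153.3] rot [ 0.1 -0.1 -0. ]
```

Request:
arm_command:
  travel:
    - [0,0,-60]
    - [-1,0,-120]
    - [-1,0,-154]
    - [22,50,-160]
    - [44,101,-165]
    - [66,151,-170]
    - [87,202,-174]
    - [108,252,-174]
    - [131,302,-174]
    - [153,352,-170]
    - [176,402,-165]
    - [198,452,-160]
  rotation:
    - [0,0,0]
    - [0,0,0]
    - [0,0,0]
    - [0,0,0]
    - [0,0,0]
    - [0,0,0]
    - [0,0,0]
    - [0,0,0]
    - [0,0,0]
    - [0,0,0]
    - [0,0,0]
    - [0,0,0]
  gripper: [1,1,1,1,1,1,1,1,1,1,1,1]

```text
time_s: 13.95
tool_pos: [0.3967, 0.2208, 0.1666]
orientation: [179.9, -0.1, 156.5]
force: [1.1, 0.2, 0.9]
finger_gap: 0.0302
```

```bash
python3 - <<'E'
from h import *
plan((.392,.326,.10))
E
```

```text
t 13.95 tcp [0.3967 0.2208 0.1666] [ 1.799e+02 -1.000e-01  1.565e+02] gap 0.0302 J [-63.   5.  30. 122.  -3.  53.  35.]
(0.392, 0.326, 0.1) travel [46.1 94.5 66.9] rot [ 0.1 -0.1 -0. ]
```

Request:
arm_command:
  travel:
    - [23,47,20]
    - [46,94,40]
    - [46,94,67]
    - [46,94,67]
    - [46,94,67]
    - [46,94,67]
  rotation:
    - [0,0,0]
    - [0,0,0]
    - [0,0,0]
    - [0,0,0]
    - [0,0,0]
    - [0,0,0]
  gripper: [1,1,1,1,1,1]

```text
time_s: 14.7
tool_pos: [0.3931, 0.3252, 0.1012]
orientation: [179.7, -0.0, 156.4]
force: [-0.5, 0.0, -0.6]
finger_gap: 0.0301
```

```bash
python3 - <<'E'
from h import *
p=look(['holder_small_round','loupe'],[.01,.1])
cv2.imwrite('pics/w5.png',p['color'][:,:,::-1][50:350,170:470])
plan((.392,.326,.0115))
E
```

```text
holder_small_round LM 0.77 [321. 197.] [0.3885 0.3315]
   mask 0.56 [320. 190. 119.  94.] rect mm [392.3 329.4] [71.2 71.6] 26.3
loupe LM 0.56 [318. 257.] [0.3925 0.3266]
t 14.95 tcp [0.3923 0.3256 0.1005] [179.8  -0.  156.5] gap 0.0305 J [-66.  17.  25. 118. -10.  46.  31.]
(0.392, 0.326, 0.0115) travel [ 0.4 -0.1 89. ] rot [ 0.2 -0.  -0. ]
```

View pics/w5.png

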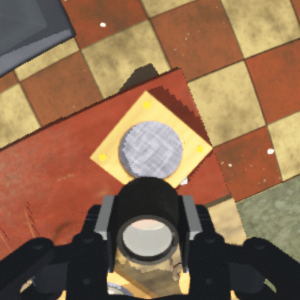

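The loupe is held upright, with the small recess in view at about (320,199) in full-picture pixels. A 3 mm shift in +y, then down.

Request:
arm_command:
  travel:
    - [1,3,40]
    - [1,3,70]
    - [1,3,83]
    - [1,3,89]
    - [1,3,90]
    - [1,3,90]
    - [1,3,90]
    - [1,3,90]
    - [1,3,90]
    - [1,3,60]
    - [1,3,20]
    - [1,3,-50]
  rotation:
    - [0,0,0]
    - [0,0,0]
    - [0,0,0]
    - [0,0,0]
    - [0,0,0]
    - [0,0,0]
    - [0,0,0]
    - [0,0,0]
    - [0,0,0]
    - [0,0,0]
    - [0,0,0]
    - [0,0,0]
  gripper: [1,1,1,1,1,1,-1,-1,-1,-1,-1,-1]

```text
time_s: 16.45
tool_pos: [0.391, 0.3273, 0.1427]
orientation: [-180.0, -0.1, 156.5]
force: [0.8, 1.9, 0.4]
finger_gap: 0.0855
```

```bash
python3 - <<'E'
from h import *
p=look(['loupe','holder_small_round','lock_cylinder'],[.02,.01,.008])
cv2.imwrite('pics/w6.png',p['color'][:,:,::-1][80:380,150:450])
plan((.45,.10,.19,115.))
E
```

```text
loupe LM 0.8 [322. 191.] [0.3905 0.3324]
   mask 0.89 [322. 196.  36.  40.] rect mm [393.7 331.1] [39.1 33.4] 3.8
   mask 0.59 [319. 188. 107.  98.] rect mm [392.5 329.3] [71.5 71.1] 26.0
   mask 0.45 [179. 356.   0.   7.] rect mm [530.6  58.8] [14.3  6.5] 6.4
t 16.8 tcp [0.3914 0.3276 0.1415] [ 1.800e+02 -1.000e-01  1.565e+02] gap 0.0857 J [-68.  14.  27. 116.  -8.  52.  29.]
(0.45, 0.1, 0.19, 115.0) travel [-144.4 -185.3  -48.9] rot [ 0.  -0.1 41.5]
```

View pics/w6.png

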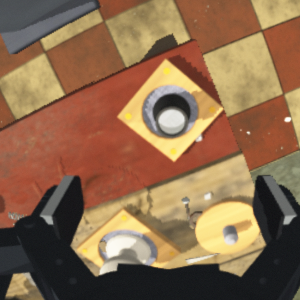

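The loupe sits centred in the small recess. Next is the cylinder, with the jaws at 25° across its short side.

```bash
python3 - <<'E'
from h import *
plan((.512,.09,.19,115.))
E
```

```text
t 16.8 tcp [0.3914 0.3276 0.1415] [ 1.800e+02 -1.000e-01  1.565e+02] gap 0.0857 J [-68.  14.  27. 116.  -8.  52.  29.]
(0.512, 0.09, 0.19, 115.0) travel [-205.3 -169.8  -49. ] rot [ 0.  -0.1 41.5]
```

Request:
arm_command:
  travel:
    - [-30,-25,-49]
    - [-65,-55,-49]
    - [-100,-85,-49]
    - [-135,-115,-49]
    - [-170,-140,-49]
    - [-205,-170,-49]
    - [-205,-170,-49]
    - [-205,-170,-49]
    - [-205,-170,-49]
    - [-205,-170,-49]
  rotation:
    - [0,0,6]
    - [0,0,13]
    - [0,0,20]
    - [0,0,28]
    - [0,0,35]
    - [0,0,41.5]
    - [0,0,41.5]
    - [0,0,41.5]
    - [0,0,41.5]
    - [0,0,41.5]
  gripper: [-1,-1,-1,-1,-1,-1,-1,-1,-1,-1]

```text
time_s: 18.05
tool_pos: [0.5111, 0.0913, 0.1897]
orientation: [-179.9, -0.1, 115.1]
force: [-0.5, -0.0, -0.1]
finger_gap: 0.0858
```

```bash
python3 - <<'E'
from h import *
p=look(['lock_cylinder'],[.012])
cv2.imwrite('pics/w7.png',cv2.resize(p['color'][:,:,::-1][80:330,170:470],None,fx=2,fy=2))
plan((.512,.09,.1,115.))
E
```

```text
lock_cylinder LM 0.75 [324. 182.] [0.5184 0.0916]
   mask 0.59 [320. 184.  29.  56.] rect mm [515.5  87.8] [34.  63.7] 26.0
t 18.2 tcp [0.5115 0.0906 0.19  ] [-1.800e+02 -1.000e-01  1.151e+02] gap 0.0852 J [-53.  12.  43. 113. -10.  58.  20.]
(0.512, 0.09, 0.1, 115.0) travel [-1.   0.3 90. ] rot [-0.  -0.1  0.1]
```

View pics/w7.png

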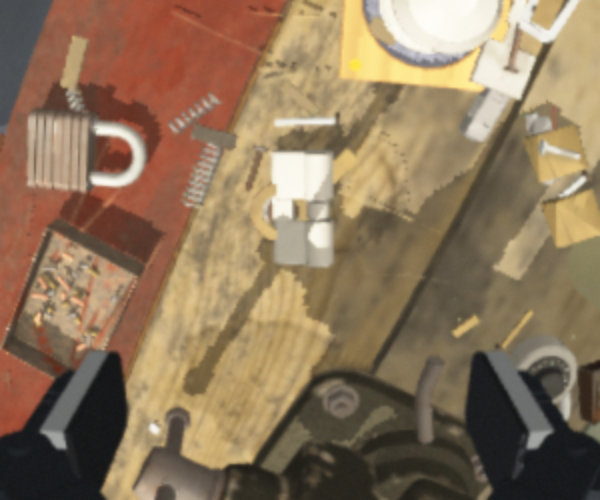

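The cylinder is in line with the jaws, centred at about (321,184) in full-picture pixels.

Request:
arm_command:
  travel:
    - [-4,2.5,50]
    - [-4,2.5,90]
    - [-4,2.5,130]
    - [-4,2.5,160]
    - [-4,2.5,180]
    - [-4,2.5,187]
    - [-4,2.5,187]
    - [-4,2.5,187]
    - [-4,2.5,187]
    - [-4,2.5,187]
    - [-4,2.5,187]
    - [-4,2.5,187]
  rotation:
    - [0,0,-1]
    - [0,0,-1]
    - [0,0,-1]
    - [0,0,-1]
    - [0,0,-1]
    - [0,0,-1]
    - [0,0,-1]
    - [0,0,-1]
    - [0,0,-1]
    - [0,0,-1]
    - [0,0,-1]
    - [0,0,-1]
  gripper: [-1,-1,-1,-1,-1,-1,-1,1,1,1,1,1]

```text
time_s: 19.7
tool_pos: [0.5158, 0.0886, 0.004]
orientation: [180.0, -0.2, 116.1]
force: [-0.9, -0.2, 5.0]
finger_gap: 0.0299
```

```bash
python3 - <<'E'
from h import *
plan((.515,.088,.15),(.41,.07,.2),(.41,-.2,.2,98.),(.535,-.237,.12,98.))
E
```

```text
t 19.7 tcp [0.5158 0.0886 0.004 ] [180.   -0.2 116.1] gap 0.0299 J [-42.  31.  33. 118. -27.  38.  35.]
(0.515, 0.088, 0.15) travel [   0.2   -0.9 -146. ] rot [ 0.  -0.2 -0. ]
(0.41, 0.07, 0.2) travel [  30.3 -103.1 -196. ] rot [ 0.  -0.2 -0. ]
(0.41, -0.2, 0.2, 98.0) travel [-212.3 -221.7 -196.7] rot [ 0.  -0.2 18.1]
(0.535, -0.237, 0.12, 98.0) travel [-300.6 -125.7 -116.9] rot [ 0.  -0.2 18.1]
```

Request:
arm_command:
  travel:
    - [0,0,-20]
    - [0,0,-50]
    - [0,0,-100]
    - [0,0,-146]
    - [10,-35,-170]
    - [20,-70,-196]
    - [30,-103,-196]
    - [30,-103,-196]
    - [30,-103,-196]
  rotation:
    - [0,0,0]
    - [0,0,0]
    - [0,0,0]
    - [0,0,0]
    - [0,0,0]
    - [0,0,0]
    - [0,0,0]
    - [0,0,0]
    - [0,0,0]
  gripper: [1,1,1,1,1,1,1,1,1]

```text
time_s: 20.82
tool_pos: [0.4106, 0.0698, 0.2005]
orientation: [179.9, -0.2, 116.0]
force: [0.5, -0.1, -1.3]
finger_gap: 0.0301
```

```bash
python3 - <<'E'
from h import *
p=look([]);cv2.imwrite('pics/w8.png',p['color'][:,:,::-1][150:400,170:470])
plan((.41,-.2,.2,98.),(.535,-.237,.12,98.))
E
```

```text
t 20.88 tcp [0.411  0.0698 0.2005] [179.9  -0.2 116. ] gap 0.0299 J [-61.  -5.  44. 125.   4.  58.   7.]
(0.41, -0.2, 0.2, 98.0) travel [-241.9 -119.3   -0.4] rot [ 0.1 -0.2 18. ]
(0.535, -0.237, 0.12, 98.0) travel [-330.3  -23.4   79.6] rot [ 0.1 -0.2 18. ]
```

View pics/w8.png

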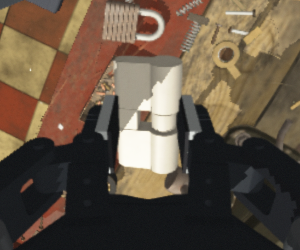

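The cylinder is held level in the jaws. I'll carry it in front of the vice.

Request:
arm_command:
  travel:
    - [-46,-23,0]
    - [-92,-46,0]
    - [-138,-69,0]
    - [-184,-92,0]
    - [-230,-114,0]
    - [-278,-137,0]
    - [-278,-137,0]
    - [-295,-100,20]
    - [-312,-60,50]
    - [-330,-23,80]
    - [-330,-23,80]
    - [-330,-23,80]
  rotation:
    - [0,0,4]
    - [0,0,8]
    - [0,0,12]
    - [0,0,16]
    - [0,0,18]
    - [0,0,18]
    - [0,0,18]
    - [0,0,18]
    - [0,0,18]
    - [0,0,18]
    - [0,0,18]
    - [0,0,18]
  gripper: [1,1,1,1,1,1,1,1,1,1,1,1]

```text
time_s: 22.38
tool_pos: [0.535, -0.2363, 0.1192]
orientation: [-180.0, -0.2, 98.1]
force: [-0.7, -0.5, -1.5]
finger_gap: 0.0296
```

```bash
python3 - <<'E'
from h import *
p=look(['holder_oblong','lock_cylinder'],[.01,.12]);cv2.imwrite('pics/w9.png',p['color'][:,:,::-1][80:400,150:490])
plan((.535,-.237,.02,97.6))
for c in ('top','scene'):
    q=optics.snapshot(c)
    for x in landmark_of(q,'holder_oblong')[:1]: print(c,x['conf'],ray(q,x['at'],0)[:2])
E
```

```text
holder_oblong LM 0.98 [324. 199.] [ 0.5407 -0.2358]
   mask 0.62 [326. 191.  82. 106.] rect mm [ 539.4 -232.1] [68.5 92. ] 7.2
lock_cylinder LM 0.75 [319. 259.] [ 0.5357 -0.2349]
   mask 0.66 [316. 265.  61. 114.] rect mm [ 535.9 -241.8] [34.5 73.5] 8.8
t 22.62 tcp [ 0.535  -0.2369  0.1209] [179.8  -0.2  98. ] gap 0.0299 J [-23.  33.  55. 108. -32.  57.  55.]
(0.535, -0.237, 0.02, 97.6) travel [ -0.4  -0.3 100.9] rot [ 0.2 -0.2  0.4]
top 0.76 [ 0.5409631 -0.2383725]
scene 0.63 [0.38143606 0.32975222]
```

View pics/w9.png

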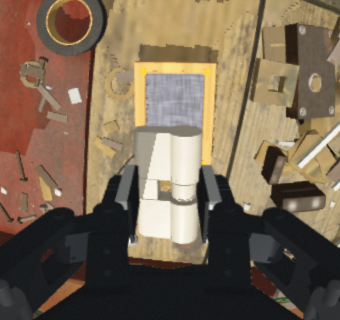

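The cylinder is parallel to the oblong holder, whose visible edges in this crop run from column 135 to 215. The holder centre is about 4.5 mm further along the jaw direction.

Request:
arm_command:
  travel:
    - [0,4.5,40]
    - [0,4.5,75]
    - [0,4.5,95]
    - [0,4.5,103]
    - [0,4.5,107]
    - [0,4.5,109]
    - [0,4.5,109]
    - [0,4.5,109]
  rotation:
    - [0,0,0.5]
    - [0,0,0.5]
    - [0,0,0.5]
    - [0,0,0.5]
    - [0,0,0.5]
    - [0,0,0.5]
    - [0,0,0.5]
    - [0,0,0.5]
  gripper: [1,1,1,1,1,1,1,1]

```text
time_s: 23.82
tool_pos: [0.5403, -0.2357, 0.0118]
orientation: [179.8, -0.2, 97.5]
force: [-0.4, 0.4, -1.8]
finger_gap: 0.0295
```

Request:
arm_command:
  travel:
    - [0,0,1]
    - [0,0,2]
    - [0,0,2]
    - [0,0,2]
  rotation:
    - [0,0,0]
    - [0,0,0]
    - [0,0,0]
    - [0,0,0]
  gripper: [1,1,1,1]

```text
time_s: 24.32
tool_pos: [0.5403, -0.2357, 0.0097]
orientation: [179.8, -0.2, 97.5]
force: [-0.1, 0.9, -1.9]
finger_gap: 0.0297
```

Request:
arm_command:
  travel:
    - [0,0,0]
    - [0,0,0]
    - [0,0,0]
    - [0,0,-20]
    - [0,0,-70]
    - [0,0,-120]
    - [0,0,-140]
    - [0,0,-140]
  rotation:
    - [0,0,0]
    - [0,0,0]
    - [0,0,0]
    - [0,0,0]
    - [0,0,0]
    - [0,0,0]
    - [0,0,0]
    - [0,0,0]
  gripper: [-1,-1,-1,-1,-1,-1,-1,-1]

```text
time_s: 25.32
tool_pos: [0.541, -0.2367, 0.1518]
orientation: [179.6, -0.1, 97.5]
force: [0.5, 1.4, -0.5]
finger_gap: 0.0851
```

```bash
python3 - <<'E'
from h import *
p=look(['holder_oblong','lock_cylinder','tape_roll'],[.01,.02,.009]);cv2.imwrite('pics/w10.png',cv2.resize(p['color'][:,:,::-1][50:350,150:490],None,fx=1.7,fy=1.7))
plan((.441,-.164,.15))
E
```

```text
holder_oblong LM 0.81 [315. 187.] [ 0.5395 -0.2349]
   mask 0.96 [315. 186.  72.  98.] rect mm [ 539.8 -235.3] [67.3 99.7] 7.2
lock_cylinder LM 0.59 [320. 183.] [ 0.5426 -0.2286]
   mask 0.79 [316. 189.  28.  65.] rect mm [ 540.1 -235.3] [31.7 63.9] 8.3
tape_roll LM 0.65 [226. 100.] [ 0.4456 -0.1625]
   mask 0.83 [225. 102.  65.  64.] rect mm [ 442.9 -163.7] [60.  62.6] 71.9
t 25.68 tcp [ 0.539  -0.2357  0.1483] [180.   -0.2  97.5] gap 0.0856 J [-25.  31.  57. 106. -30.  60.  53.]
(0.441, -0.164, 0.15) travel [ 83.9 -87.7  -1.4] rot [ 0.  -0.2 -0. ]
```

View pics/w10.png

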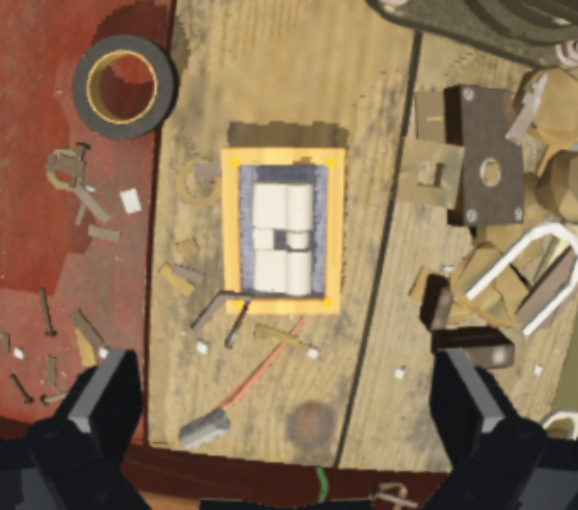

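The cylinder lies flat and centred in the oblong recess. The tape is at world (0.443,-0.164). I'll turn the jaws to lie along y, away from the vice.

```bash
python3 - <<'E'
from h import *
plan((.443,-.164,.15,170.))
E
```

```text
t 25.68 tcp [ 0.539  -0.2357  0.1483] [180.   -0.2  97.5] gap 0.0856 J [-25.  31.  57. 106. -30.  60.  53.]
(0.443, -0.164, 0.15, 170.0) travel [ 83.7 -85.8  -1.4] rot [  0.2  -0.2 -72.5]
```

Request:
arm_command:
  travel:
    - [0,-35,-10]
    - [20,-70,-10]
    - [50,-86,-10]
    - [84,-86,-10]
    - [84,-86,-5]
    - [84,-86,-1]
    - [84,-86,-1]
    - [84,-86,-1]
    - [84,-86,-1]
    - [84,-86,-1]
    - [84,-86,-1]
  rotation:
    - [0,0,-8]
    - [0,0,-17]
    - [0,0,-27]
    - [0,0,-37]
    - [0,0,-47]
    - [0,0,-57]
    - [0,0,-66]
    - [0,0,-72.5]
    - [0,0,-72.5]
    - [0,0,-72.5]
    - [0,0,-72.5]
  gripper: [-1,-1,-1,-1,-1,-1,-1,-1,-1,-1,-1]

```text
time_s: 27.05
tool_pos: [0.4426, -0.1637, 0.1495]
orientation: [179.8, -0.0, 170.0]
force: [-0.7, -0.5, -1.2]
finger_gap: 0.0857
```

```bash
python3 - <<'E'
from h import *
p=look(['tape_roll','tin_tray'],[.009,0.01]);cv2.imwrite('pics/w11.png',p['color'][:,:,::-1][80:380,150:520])
plan((.443,-.164,.0,170.))
E
```

```text
tape_roll LM 0.81 [315. 187.] [ 0.4409 -0.1647]
   mask 0.81 [318. 190.  62.  59.] rect mm [ 444.9 -163.2] [58.6 60.5] 79.9
tin_tray LM 0.9 [450. 138.] [ 0.4142 -0.0277]
   mask 0.89 [451. 142.  90.  67.] rect mm [418.6 -23.5] [101.5  64.6] 84.9
t 27.3 tcp [ 0.4428 -0.1637  0.1496] [179.8  -0.  170. ] gap 0.0851 J [-31.  11.  51. 122. -11.  52. 106.]
(0.443, -0.164, 0.0, 170.0) travel [ -0.4  -0.9 149.6] rot [ 0.2 -0.  -0. ]
```

View pics/w11.png

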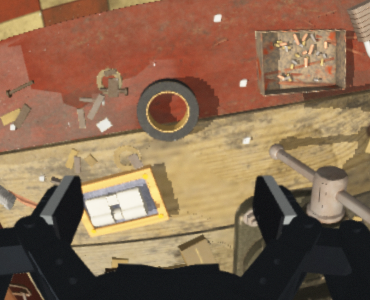

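The tape is centred under the hand at (318,190), with the tray and the vice handle clear.

Request:
arm_command:
  travel:
    - [-1,0,45]
    - [-1,0,85]
    - [-1,0,115]
    - [-1,0,135]
    - [-1,0,145]
    - [-1,0,149]
    - [-1,0,149]
    - [-1,0,149]
    - [-1,0,149]
    - [-1,0,149]
    - [-1,0,149]
    - [-1,0,149]
  rotation:
    - [0,0,0]
    - [0,0,0]
    - [0,0,0]
    - [0,0,0]
    - [0,0,0]
    - [0,0,0]
    - [0,0,0]
    - [0,0,0]
    - [0,0,0]
    - [0,0,0]
    - [0,0,0]
    - [0,0,0]
  gripper: [-1,-1,-1,-1,-1,-1,-1,1,1,1,1,1]

```text
time_s: 28.8
tool_pos: [0.4445, -0.1633, 0.0019]
orientation: [179.7, 0.0, 170.0]
force: [-1.7, 0.9, 8.6]
finger_gap: 0.0545
```

```bash
python3 - <<'E'
from h import *
plan((.443,-.164,.15),(.405,-.164,.2),(.405,.2,.2),(.5,.334,.2),(.5425,.334,.12))
E
```

```text
t 28.8 tcp [ 0.4445 -0.1633  0.0019] [179.7   0.  170. ] gap 0.0545 J [-18.  29.  38. 125. -31.  36. 123.]
(0.443, -0.164, 0.15) travel [   1.3   -0.2 -148.1] rot [0.3 0.  0. ]
(0.405, -0.164, 0.2) travel [  38.6   -6.5 -198.2] rot [0.3 0.  0. ]
(0.405, 0.2, 0.2) travel [ 101.9  351.9 -196.4] rot [0.3 0.  0. ]
(0.5, 0.334, 0.2) travel [  31.6  500.4 -195.6] rot [0.3 0.  0. ]
(0.5425, 0.334, 0.12) travel [ -10.2  507.4 -115.5] rot [0.3 0.  0. ]
```

Request:
arm_command:
  travel:
    - [0,0,-30]
    - [0,0,-80]
    - [1,0,-130]
    - [20,-3,-170]
    - [38,-6,-197]
    - [48,48,-197]
    - [57,100,-197]
    - [66,150,-197]
    - [75,202,-197]
    - [84,252,-197]
    - [93,302,-197]
    - [102,352,-196]
  rotation:
    - [0,0,0]
    - [0,0,0]
    - [0,0,0]
    - [0,0,0]
    - [0,0,0]
    - [0,0,0]
    - [0,0,0]
    - [0,0,0]
    - [0,0,0]
    - [0,0,0]
    - [0,0,0]
    - [0,0,0]
  gripper: [1,1,1,1,1,1,1,1,1,1,1,1]

```text
time_s: 30.3
tool_pos: [0.4047, 0.2015, 0.1999]
orientation: [179.6, 0.1, 170.0]
force: [0.6, 0.7, 0.3]
finger_gap: 0.0549
```

```bash
python3 - <<'E'
from h import *
plan((.5,.334,.2),(.5425,.334,.12))
look(['holder_spindle'],[.008])
E
```

```text
t 30.3 tcp [0.4047 0.2015 0.1999] [1.796e+02 1.000e-01 1.700e+02] gap 0.0549 J [-60.   1.  29. 121.  -1.  58.  50.]
(0.5, 0.334, 0.2) travel [-70.8 147.1   0.9] rot [0.4 0.1 0. ]
(0.5425, 0.334, 0.12) travel [-112.6  154.    80.9] rot [0.4 0.1 0. ]
holder_spindle LM 0.68 [435. 261.] [0.5412 0.3333]
   mask 0.71 [435. 263.  53.  51.] rect mm [543.1 334.2] [77.1 74.1] 34.4
```

Request:
arm_command:
  travel:
    - [-24,49,0]
    - [-48,98,0]
    - [-71,147,0]
    - [-92,150,30]
    - [-113,154,60]
    - [-113,154,90]
    - [-113,154,90]
    - [-113,154,90]
    - [-113,154,90]
  rotation:
    - [0.4,0,0]
    - [0.4,0,0]
    - [0.4,0,0]
    - [0.4,0,0]
    - [0.4,0,0]
    - [0.4,0,0]
    - [0.4,0,0]
    - [0.4,0,0]
    - [0.4,0,0]
  gripper: [1,1,1,1,1,1,1,1,1]

```text
time_s: 31.58
tool_pos: [0.5427, 0.3367, 0.1128]
orientation: [180.0, 0.2, 170.3]
force: [0.3, 0.4, 0.1]
finger_gap: 0.0547
```

```bash
python3 - <<'E'
from h import *
plan((.5425,.334,.012))
p=look(['holder_spindle','tape_roll'],[.008,.125]);cv2.imwrite('pics/w12.png',p['color'][:,:,::-1][80:380,150:490])
E
```

```text
t 31.57 tcp [0.5427 0.3367 0.1128] [180.    0.2 170.3] gap 0.0547 J [-55.  30.  26. 100. -15.  54.  56.]
(0.5425, 0.334, 0.012) travel [ 1.000e-01 -2.800e+00  1.008e+02] rot [0.  0.2 0. ]
holder_spindle LM 0.77 [316. 202.] [0.5456 0.3356]
   mask 0.89 [316. 201.  89.  85.] rect mm [532.8 337.7] [75.6 53.3] 81.1
   mask 0.75 [319. 264. 114. 113.] rect mm [541.3 337.7] [56.7 65. ] 80.9
```

View pics/w12.png

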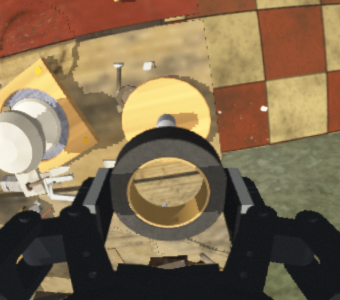

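The tape is held level, with the pin at (315,200) and the disc centred at about (317,188) in full-picture pixels. The alignment is within 2 mm.

Request:
arm_command:
  travel:
    - [0,-1,35]
    - [0,-1,60]
    - [0,-1,80]
    - [0,-1,92]
    - [0,-1,99]
    - [0,-1,102]
    - [0,-1,102]
    - [0,-1,102]
  rotation:
    - [0,0,0]
    - [0,0,0]
    - [0,0,0]
    - [0,0,0]
    - [0,0,0]
    - [0,0,0]
    - [0,0,0]
    - [0,0,0]
  gripper: [1,1,1,1,1,1,1,1]

```text
time_s: 32.83
tool_pos: [0.5427, 0.3359, 0.0102]
orientation: [180.0, 0.2, 170.4]
force: [-0.2, 0.4, 0.4]
finger_gap: 0.0548
```

Request:
arm_command:
  travel:
    - [0,0,0]
    - [0,0,0]
    - [0,0,0]
    - [0,0,-20]
    - [0,0,-60]
    - [0,0,-110]
    - [0,0,-150]
    - [30,0,-170]
    - [60,0,-170]
    - [60,0,-170]
  rotation:
    - [0,0,0]
    - [0,0,0]
    - [0,0,0]
    - [0,0,0]
    - [0,0,0]
    - [0,0,0]
    - [0,0,0]
    - [0,0,0]
    - [0,0,0]
    - [0,0,0]
  gripper: [-1,-1,-1,-1,-1,-1,-1,-1,-1,-1]

```text
time_s: 34.08
tool_pos: [0.4807, 0.3476, 0.1815]
orientation: [179.8, 0.1, 170.6]
force: [-0.0, 0.2, -0.3]
finger_gap: 0.085
```

```bash
python3 - <<'E'
from h import *
plan()
p=look(['holder_spindle','tape_roll','holder_wide_round','door_knob','holder_small_round','loupe'],[.008,.017,.01,.04,.01,.02])
t=optics.snapshot('top')
for n in ('padlock','tin_tray','lock_cylinder','holder_oblong'):
    print(n,[(x['conf'],np.round(ray(t,x['at'],0)[:2],3)) for x in landmark_of(t,n)[:1]])
a=p['color'][:,:,::-1][60:400,130:530]; b=cv2.resize(t['color'][:,:,::-1][120:260,150:480],(800,340)) 
cv2.imwrite('pics/w13.png',cv2.resize(np.hstack([a,b[:,:0]]),None,fx=1.6,fy=1.6)); cv2.imwrite('pics/t13.png',b)
E
```

```text
t 34.08 tcp [0.4807 0.3476 0.1815] [1.798e+02 1.000e-01 1.706e+02] gap 0.085 J [-62.  20.  27. 104. -10.  59.  49.]
holder_spindle LM 0.87 [317. 235.] [0.5434 0.3372]
holder_spindle LM 0.46 [ 89. 154.] [0.3957 0.0709]
   mask 0.62 [314. 234.  67.  56.] rect mm [537.7 337. ] [75.1 65.5] 77.5
tape_roll LM 0.97 [318. 235.] [0.5402 0.3396]
tape_roll LM 0.63 [ 56. 183.] [ 0.4181 -0.0012]
   mask 0.86 [317. 238.  57.  53.] rect mm [543.2 336.3] [59.6 65.1] 80.5
   mask 0.87 [217. 228. 103.  78.] rect mm [527.1 218.3] [91.  92.8] 22.4
door_knob LM 0.6 [213. 236.] [0.5143 0.2323]
   mask 0.8 [208. 244.  56.  59.] rect mm [521.3 217.2] [47.4 77.8] 21.1
holder_small_round LM 0.55 [284.  99.] [0.3923 0.3293]
   mask 0.91 [286. 101.  94.  94.] rect mm [392.7 329.1] [71.1 71.1] 25.7
loupe LM 0.89 [288. 101.] [0.3957 0.3336]
   mask 0.86 [285. 102.  33.  36.] rect mm [394.7 331.1] [33.6 33.8] 34.5
padlock [(0.78, array([0.397, 0.056]))]
tin_tray [(0.87, array([ 0.423, -0.032]))]
lock_cylinder [(0.78, array([ 0.54 , -0.238]))]
holder_oblong [(0.65, array([ 0.539, -0.242]))]
```

View pics/w13.png

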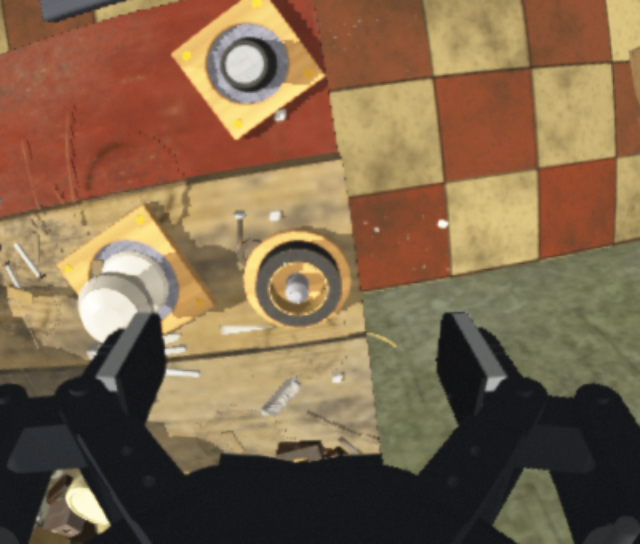

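View pics/t13.png

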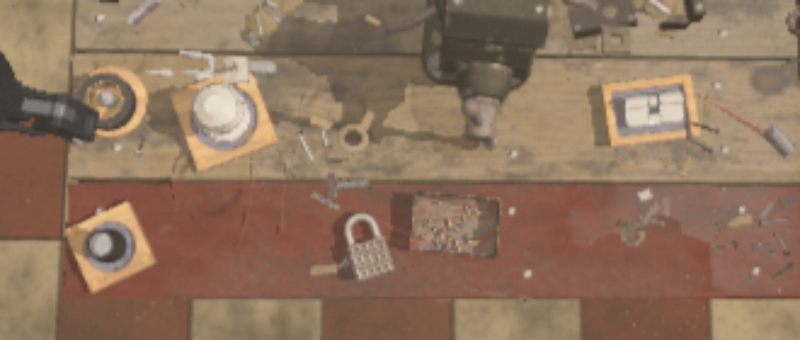

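Both pictures show the tape on the disc with the pin through its hole, and the knob, loupe and cylinder in their recesses. The padlock (crop 365,248) and tray (452,224) have not moved, and the hand touches nothing.

```bash
python3 -c "
from h import *
print(order.sign_off())"
```

```text
the job is handed in; nothing more can be done
None
```

All four things are back in their holders and let go, and I handed the job in at about 34 s of robot time. I placed them in the order you gave: knob, loupe, lock cylinder, tape.

- **Placement:** My last pictures show each thing upright in its holder, with the pin through the tape's hole. Against the measured holder centres, the loupe is off by about 3 mm, and the tape and the cylinder by about 1 mm. The cylinder figure is from a close look just after release. All are well inside the clearances.
- **Bystanders:** The padlock and tray look unmoved. Their network readings agree with the first ones to within about 5 mm and 1 mm. The gripper was open and clear of everything at the end.
- **Forces:** No force reading was above about 9 N. Those are the values at the end of each move, so brief peaks between them would not show.
- **Readings that disagreed:** The last wrist view put the knob 6 to 20 mm from its holder's centre. That was an oblique view of a tall object partly hidden by a finger. The close look right after release had it centred within 1 mm, and the top view shows it in the recess. The network also gave a few stray detections (for example a second "spindle" and a second "tape roll"), which I discounted because they did not fit the pictures.

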